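# Fit the angle rotor on the microcentrifuge and shut its lid

## Task

Get the microcentrifuge ready to spin: take the round six-place rotor from the bench, lower it gently over the spindle, turning it as needed until it drops over the drive pin and sits fully home on the flange, and let go of it. Then close the clear lid all the way. Never force the rotor onto the pin, and do not disturb the winged rotor, the tube rack, the vial or the large bottle.

Things in the scene. Friction and masses are not known exactly. Their poses are not given: they have to be found in the camera images.
- rotor_knob (a point): Centre of the knob of the round rotor, on its axis (z up), 57 mm above its underside. Knob: black upright cylinder, 26 mm in diameter, from 36 mm (the rotor's flat deck) to 70 mm above the underside; may be gripped at any yaw. Rotor: aluminium disc with six round tube holes, 90 mm across, 0.2 to 0.34 kg, standing loose and upright on the bench. The other rotor has two flat wings and the same knob.
- rotor_foot (a point): Centre of the round rotor's underside (z up). Here opens the upright bore: 14 mm in diameter, 36 mm deep, blind. Around it the foot ring, 60 mm across and 9 mm high, has six radial slots 9 mm wide and 9 mm deep, one along this frame's x axis, then every 60 degrees; each fits the drive pin.
- seat (a point): Centre of the face of the drive flange, 60 mm above the bench, where the rotor's underside rests when home (its knob point is then 57 mm above this point). Frame of the centrifuge: x towards the lid's hinge, z up. Flange: steel disc, 60 mm across, in the bowl (108 mm across, rim 92 mm above the bench). A brake holds the spindle still up to 0.6 N m.
- shaft_top (a point): Top of the upright steel shaft, on the spindle axis, 34 mm above the flange. Shaft: 12 mm in diameter, its last 8 mm a cone down to 4 mm. More than 50 N between the rotor and the machine, jamming on the shaft included, counts as forcing it; 5 to 10 N is plenty to feel the pin.
- pin_tip_height (a point): On the spindle axis, at the height of the drive pin's top, 7 mm above the flange. The one pin is 7 mm thick with a flat top, 21 mm off the axis, at an unmeasured angle, hidden once the rotor is over it. Off a slot, the rotor stops with its underside at this height; turned until a slot meets the pin (up to 60 degrees of turning, fits within about 3 degrees) it can sink the last 7 mm.
- centrifuge: The white microcentrifuge with its spindle and lid, fixed on the bench, 175 mm deep (205 mm with the sloping front panel), 160 mm wide; origin on the bench under the spindle axis, x towards the lid's hinge (away from the front panel), z up.
- lid_hinge (a point): Middle of the lid's hinge line, 87.5 mm from the spindle axis along the centrifuge's x, 94 mm above the bench. The line runs along the centrifuge's y. The lid is a clear box, open below: 165 mm from hinge to free edge, 152 mm wide, 50 mm high when shut; standing open, its outer face looks away from the spindle, 50 mm beyond the hinge line.
- lid_tab (a point): Middle of the grey tab at the lid's free edge, 179 mm from the hinge line; 56 mm wide, 8 mm thick, reaching 25 mm out from the lid's edge (to 190 mm from the hinge line). The frame turns with the lid: x from free edge to hinge, z out of its top face. With the lid shut it is 100 mm above the bench, on the robot's side of the spindle.
- lid (a joint): Opening of the lid in rad: 0 shut, growing as it opens, 1.6 to 1.8 (upright) at the start, stop at 1.85. A stiff hinge: the lid stays where it is left; 1 to 3 N at the free edge moves it.
- strip_rotor: The other rotor: two flat rectangular wings, 102 mm by 70 mm over all, deck 34 mm high, the same knob (top at 70 mm); origin in the middle of its underside. To be left alone.
- tube_rack: Tube rack, 80 mm by 170 mm by 60 mm, with four capped tubes up to 98 mm high; origin in the middle of its underside. To be left alone.
- vial: Small capped vial, 26 mm across, 48 mm high; origin in the middle of its underside. To be left alone.
- reagent_bottle: The largest bottle, with a screw cap, 70 mm across, 135 mm high; origin in the middle of its underside. To be left alone.
There are look-alikes about, which are no part of the job. Leave any green or yellow look-alike of the part that bears rotor_knob alone.

How it is judged:
By the outcome, as a careful person would: the job done as asked, in the order asked, and still so for the second after the job is handed in, with the robot touching nothing.
It also fails if it takes over 72 s, if anything falls off the work surface, if the arm or the gripper's body presses on something with over 40 N, if the wrist force passes 120 N, or if a joint passes its speed limit or range.

## Robot

A 7-joint arm with a two-finger parallel gripper is mounted at the origin on the work surface. World frame = base frame: x ahead of the robot, y to its left, z up, the work surface at z = 0. Lengths are in m, angles in rad, forces in N, time in s.
With the tool pointing down it reaches from about 0.425 to 0.95 m from the base axis. Payload 4.7 kg.
Tool frame: the origin (TCP) lies at the very end of the fingers, on their centre line; the grasp point (between the pads) lies 19 mm behind it (grip_point_offset is the distance from the TCP to the grasp point, in m); x points along the fingers, y is the direction in which the jaws open and shut, and the axes are right-handed (so a half turn about x gives the same grasp; the last joint's range is limited). The gripper opens to 85 mm and grips with 20 to 120 N. Pads are 22 mm wide; open, the fingers measure 114 mm over their backs; the gripper's body (76 mm by 85 mm) begins 54 mm behind the grasp point. The pads swing forward as they close: fully open they stand 13 mm farther back than shut.
Start: joints at [-1.216, 0.469, -0.049, 1.532, 0.024, 1.141, -0.082], TCP at [0.253, 0.626, 0.231] pointing down, gripper open.
Joint ranges: [-2.59, 2.59], [-0.33, 1.99], [-1.39, 1.29], [0.1, 2.45], [-1.04, 4.18], [0.21, 1.99], [-2.66, 2.66]. Speed limits (rad/s): [2.57, 2.57, 3.14, 3.14, 3.14, 3.14, 3.14].

## Interface

Orientations are given as a rotation vector (axis times angle).
In Python, from plant import * gives the robot as it stands. The module is installed in compiled form; this text tells all that it offers. Calls block until the motion is done:
- movep(position, orientation): joint-space move of the TCP to a pose.
- move_l(position, v=0.15, orientation=None, force_limit=None): straight line of the TCP; orientation=None keeps the orientation; v is the mean speed in m/s. With force_limit (N) it stops when the force on the tool has changed by that much, and returns True; else False.
- goto_joints(angles): joint-space move.
- open_jaws() and close_gripper(strength=None): open the fingers fully, or close them until they stop; strength is the grip in N (None keeps the last).
- sleep(seconds).
- solve_ik(position, orientation): joint angles nearest the present ones, or None.
- get_obs(): the state.
- snapshot(name): name is "scene" or "top"; returns a dict with "color" (384x512x3 uint8, red, green, blue), "mtx" (3x3 intrinsics, pixels), "view" (4x4, takes a point from world to camera coordinates). Camera axes: x right, y up, looking along -z (the intrinsics and any distortion apply to the point x, -y, -z); pixel columns grow to the right and rows downward; lengths in m; the calibration is good to about 2 mm. A picture is of the moment at which its call begins. There is no depth.
A pose or a line that the arm cannot do raises MotionError and nothing moves.
- hand_in(): hands the job in, once; it reports no verdict.
The state is a dict: "time_s": time; "joint_pos": joint angles; "joint_vel": joint speeds; "effort": joint torques, N m; "tcp_pos": TCP position; "eef_rot": TCP orientation; "force": force on the tool from outside, world axes, zero at the start; "wrist_torque": the same for the moment, N m; "width": finger opening in m.
Only numpy, scipy, OpenCV 4.12 (cv2) and the standard library are available. Lean on these libraries where they do the work, as an engineer would, in place of code of your own. Each camera call takes 0.05 s, during which the arm holds its last target. There are 200 camera calls.

## Working session

There is one attempt and no reset: what is moved stays moved. The work goes in short steps, each a Python script; the robot and the scene stay as the last script left them, time stands still between calls to the robot, and variables do not carry over. Pictures are saved under pics/ and viewed, about 8 in all and at most 12, crops included, and the job is handed in when it is done.

```bash
mkdir -p pics; ls; cat > h.py <<'E'
import numpy as np, cv2
from plant import *
def snap(n,f):
    s=snapshot(n); cv2.imwrite(f"pics/{f}.png",cv2.cvtColor(s["color"],cv2.COLOR_RGB2BGR)); 
    np.savez(f"pics/{f}.npz",**{k:s[k] for k in("color","mtx","view")}); return s
def proj(s,p):
    c=s["view"]@np.append(p,1); q=s["mtx"]@np.array([c[0],-c[1],-c[2]]); return q[:2]/q[2]
def ray(s,u,v):
    d=np.linalg.inv(s["mtx"])@np.array([u,v,1.]); d=np.array([d[0],-d[1],-d[2]])
    R=s["view"][:3,:3]; return -R.T@s["view"][:3,3], R.T@d
def onz(s,u,v,z):
    o,d=ray(s,u,v); return o+d*(z-o[2])/d[2]
E
python3 - <<'E'
from h import *
a=snap("scene","s0");b=snap("top","t0")
for s in(a,b): print(s["mtx"].round(1).tolist(), ray(s,256,192)[0].round(3),s.keys())
print(get_obs())
A=cv2.imread("pics/s0.png");B=cv2.imread("pics/t0.png")
for n,I in(("s0b",A),("t0b",B)): cv2.imwrite(f"pics/{n}.png",cv2.resize(I,(800,600),interpolation=cv2.INTER_CUBIC))
E
```

```text
pics
[[379.4, 0.0, 256.9], [0.0, 379.4, 192.3], [0.0, 0.0, 1.0]] [ 0.755 -0.479  0.634] dict_keys(['color', 'mtx', 'view'])
[[401.6, 0.0, 243.5], [0.0, 401.6, 191.9], [0.0, 0.0, 1.0]] [ 0.371 -0.052  0.902] dict_keys(['color', 'mtx', 'view'])
{'time_s': 0.1, 'joint_pos': array([-1.21587832,  0.46937199, -0.04860201,  1.53353741,  0.02410185,
        1.1409976 , -0.08228314]), 'joint_vel': array([ 0.00302664, -0.00147855, -0.00016488, -0.00450947, -0.00100365,
       -0.00041706,  0.0006989 ]), 'effort': array([ 8.57979521e-04, -5.11513746e+01, -4.68372821e-02, -2.38387907e+01,
        1.07704994e-02,  4.36592949e-03, -1.58596430e-05]), 'tcp_pos': array([0.25255603, 0.62542581, 0.23037451]), 'eef_rot': array([ 0.29973798,  1.5500208 , -0.30243294]), 'force': array([-0.21915987, -0.02188325, -0.11585737]), 'wrist_torque': array([ 0.00579882, -0.03370104, -0.0028155 ]), 'width': 0.08504709370034111}
```

View pics/s0b.png

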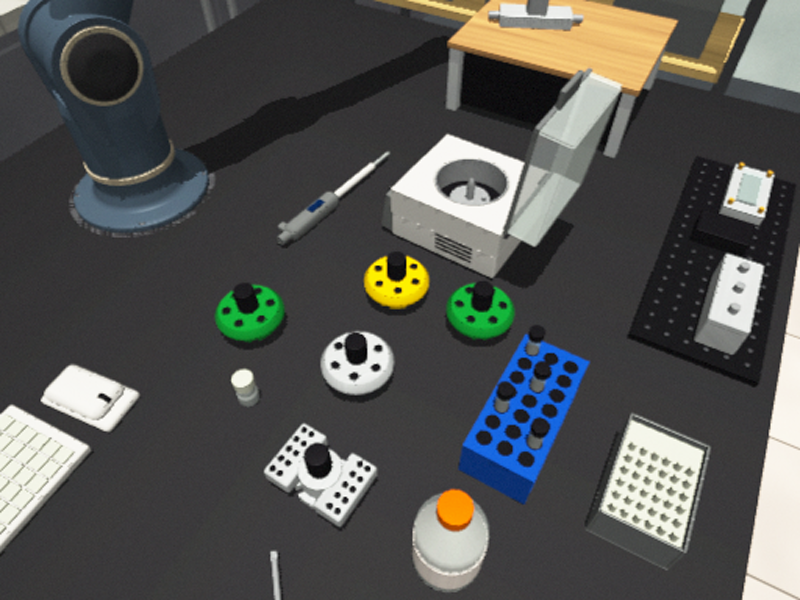

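View pics/t0b.png

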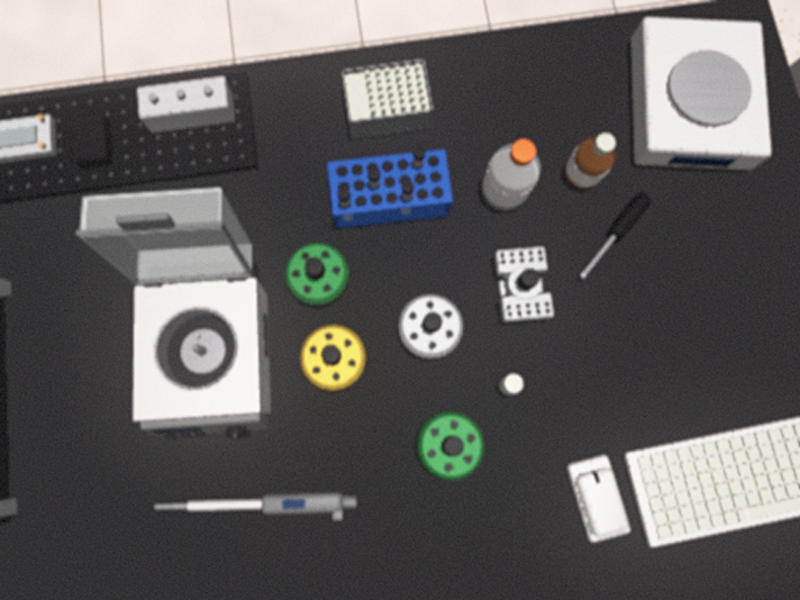

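Candidates on the bench, top view at 800x600: silver round (431,325), green (317,273) and (451,446), yellow (332,357), winged (525,283). I choose the silver round one, which is at (357,362) in the scene view. Next I crop it close, together with the spindle.

```bash
cat > m.py <<'E'
from h import *
S={n:dict(np.load(f"pics/{n}.npz")) for n in("s0","t0")}
def blob(s,box,f,amin=30):
    x0,y0,x1,y1=box; c=s["color"][y0:y1,x0:x1]; m=f(cv2.cvtColor(c,cv2.COLOR_RGB2HSV).astype(int)).astype(np.uint8)
    cs,_=cv2.findContours(m,cv2.RETR_EXTERNAL,cv2.CHAIN_APPROX_NONE); k=max(cs,key=cv2.contourArea)+np.array([x0,y0]); return k
k=.64
for n,b in(("t0",(int(390*k),int(285*k),int(475*k),int(370*k))),("s0",(int(310*k),int(320*k),int(405*k),int(405*k)))):
    s=S[n]; c=blob(s,b,lambda h:(h[...,2]>110)&(h[...,1]<60)); hull=cv2.convexHull(c); e=cv2.fitEllipse(hull)
    print(n,"disc",e,onz(s,*e[0],.03).round(4))
s=S["t0"]; g=s["color"]
# bowl: dark region inside white top
c=blob(s,(95,188,157,252),lambda h:h[...,2]<150); e=cv2.fitEllipse(cv2.convexHull(c)); p=onz(s,*e[0],.092)
print("bowl",e,p.round(4))
P=np.array([onz(s,*q[0],.092)[:2] for q in c]).astype(np.float32); print("bowl circ",cv2.minEnclosingCircle(P))
# white top
c=blob(s,(80,170,175,280),lambda h:(h[...,2]>185)&(h[...,1]<40)); r=cv2.minAreaRect(np.array([onz(s,*q[0],.092)[:2] for q in cv2.convexHull(c)]).astype(np.float32)); print("top",r)
up=lambda im,b,w,h:cv2.resize(cv2.cvtColor(im[b[1]:b[3],b[0]:b[2]],cv2.COLOR_RGB2BGR),(w,h),interpolation=cv2.INTER_CUBIC)
o=np.vstack([np.hstack([up(g,(90,185,165,260),400,300*1),up(g,(246,178,306,238),400,300)]),np.hstack([up(S["s0"]["color"],(265,90,345,150),400,300),up(S["s0"]["color"],(198,200,262,264),400,300)])])
cv2.imwrite("pics/crop1.png",o)
E
python3 m.py
```

```text
t0 disc ((275.3327331542969, 208.42593383789062), (39.98178482055664, 40.67548370361328), 117.23015594482422) [ 0.5031 -0.1396  0.03  ]
s0 disc ((228.15516662597656, 231.75306701660156), (40.22712326049805, 46.823036193847656), 80.95989990234375) [ 0.509  -0.1432  0.03  ]
bowl ((125.09635925292969, 222.73220825195312), (48.945037841796875, 51.846614837646484), 46.644256591796875) [0.5092 0.1731 0.092 ]
bowl circ ((0.509931206703186, 0.17341865599155426), 0.05187351629137993)
top ((0.5101566314697266, 0.1730116903781891), (0.1609017699956894, 0.17697980999946594), 85.35633087158203)
```

View pics/crop1.png

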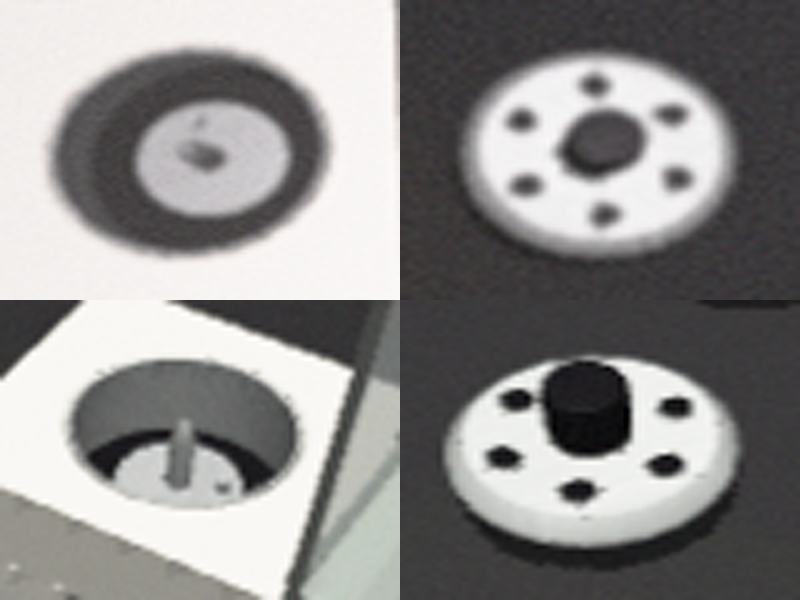

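The crop shows the silver six-hole rotor with its black knob: knob top at about (277,206) in top and (228,218) in scene, native pixels. It also shows the drive pin on the flange at about (128,215) top and (309,128) scene. Now I refine these over both views.

```bash
cat >> m.py <<'E'
print('----')
def tri(uv):
    A=np.zeros((3,3));b=np.zeros(3);L=[]
    for n,q in uv.items():
        o,d=ray(S[n],*q); d/=np.linalg.norm(d); M=np.eye(3)-np.outer(d,d);A+=M;b+=M@o;L.append((o,M))
    p=np.linalg.solve(A,b); return p.round(4),[round(float(np.linalg.norm(M@(p-o)))*1e3,1) for o,M in L]
print("knobtop",tri(dict(t0=(276.75,205.6),s0=(227.8,217.7))))
print("shafttop",tri(dict(t0=(125.2,222.7),s0=(301.6,114.4))))
for n,q in dict(t0=(276.75,205.6),s0=(227.8,217.7)).items(): print("knob",n,onz(S[n],*q,.07).round(4))
for n,q in dict(t0=(125.2,222.7),s0=(301.6,114.4)).items(): print("shaft",n,onz(S[n],*q,.094).round(4))
for n,q in dict(t0=(127.7,215.25),s0=(309.4,127.6)).items(): print("pin",n,onz(S[n],*q,.067).round(4))
print("pin",tri(dict(t0=(127.7,215.25),s0=(309.4,127.6))))
# holes
for n,b in(("t0",(250,182,302,234)),("s0",(203,205,258,255))):
    s=S[n];x0,y0,x1,y1=b; gr=cv2.resize(cv2.cvtColor(s["color"][y0:y1,x0:x1],cv2.COLOR_RGB2GRAY),None,fx=8,fy=8,interpolation=cv2.INTER_CUBIC)
    m=(gr<125).astype(np.uint8); N,l,st,ce=cv2.connectedComponentsWithStats(m)
    H=np.array([onz(s,x0+(c[0]+.5)/8-.5,y0+(c[1]+.5)/8-.5,.036)[:2] for i,c in enumerate(ce) if i and 100<st[i,4]<1500])
    (cx,cy),r=cv2.minEnclosingCircle(H.astype(np.float32)); e=cv2.fitEllipse(H.astype(np.float32)) if len(H)>4 else None
    # circle lsq
    X=np.linalg.lstsq(np.c_[2*H,np.ones(len(H))],(H**2).sum(1),rcond=None)[0]; 
    print(n,len(H),"holes centre",X[:2].round(4),"r",np.sqrt(X[2]+X[0]**2+X[1]**2).round(4),"ang%60",(np.degrees(np.arctan2(H[:,1]-X[1],H[:,0]-X[0]))%60).round(1))
# bowl in scene: rim ellipse
s=S["s0"];c=blob(s,(276,98,328,194-60),lambda h:h[...,2]<185); P=np.array([onz(s,*q[0],.092)[:2] for q in cv2.convexHull(c)])
X=np.linalg.lstsq(np.c_[2*P,np.ones(len(P))],(P**2).sum(1),rcond=None)[0]; print("bowl s0",X[:2].round(4),np.sqrt(X[2]+X[0]**2+X[1]**2).round(4))
E
python3 m.py | sed -n '/----/,$p'
```

```text
----
knobtop (array([ 0.505 , -0.1384,  0.0662]), [2.3, 2.3])
shafttop (array([0.5112, 0.1743, 0.0918]), [2.2, 2.2])
knob t0 [ 0.5026 -0.1395  0.07  ]
knob s0 [ 0.5084 -0.1391  0.07  ]
shaft t0 [0.5089 0.1723 0.094 ]
shaft s0 [0.5137 0.1736 0.094 ]
pin t0 [0.5285 0.1733 0.067 ]
pin s0 [0.5371 0.1709 0.067 ]
pin (array([0.5323, 0.177 , 0.0596]), [2.8, 2.8])
t0 6 holes centre [ 0.5042 -0.1394] r 0.0287 ang%60 [53.6 54.6 54.3 55.1 54.7 54.6]
s0 4 holes centre [ 0.5063 -0.1387] r 0.0286 ang%60 [54.4 54.7 54.1 54.1]
bowl s0 [0.5139 0.1731] 0.0522
```

```bash
cat >> h.py <<'E'
from scipy.spatial.transform import Rotation as Ro
def down(a):  # tool down, jaw axis at yaw a (deg)
    c,s=np.cos(np.radians(a)),np.sin(np.radians(a))
    return Ro.from_matrix(np.array([[0,0,-1],[c,s,0],[s,-c,0]]).T).as_rotvec()
def yaw():
    y=Ro.from_rotvec(get_obs()["eef_rot"]).as_matrix()[:,1]; return np.degrees(np.arctan2(y[1],y[0]))
def st(t=""):
    o=get_obs(); print(t,"t",round(o["time_s"],2),"tcp",o["tcp_pos"].round(4),"F",o["force"].round(1),"M",o["wrist_torque"].round(2),"w",round(o["width"],4),"yaw",round(yaw(),1))
E
python3 - <<'E'
from h import *
st()
for a in range(-180,180,30):
    r=[solve_ik(p,down(a)) for p in((.505,-.139,.041),(.505,-.139,.3),(.512,.173,.1),(.512,.173,.25),(.45,-.05,.4),(.28,.5,.4))]
    print(a,[None if q is None else (round(float(q[0]),1),round(float(q[4]),1),round(float(q[6]),2)) for q in r])
E
```

```text
t 0.1 tcp [0.2526 0.6254 0.2304] F [-0.2 -0.  -0.1] M [ 0.01 -0.03 -0.  ] w 0.085 yaw 68.0
-180 [(-0.6, -0.9, -2.06), (-0.8, -0.3, -2.56), (-0.2, 0.2, 2.59), (0.5, 0.5, 2.31), None, (-0.8, 0.1, 1.93)]
-150 [(-0.6, -0.9, -1.53), (-0.7, -0.3, -2.14), (-1.2, -0.8, -2.29), (-1.3, -0.4, -2.61), (0.3, -0.0, -2.6), (-0.7, 0.1, 2.43)]
-120 [(-0.5, -0.8, -1.17), (-0.7, -0.3, -1.61), (-1.2, -0.8, -1.76), (-1.3, -0.4, -2.09), (0.3, -0.0, -2.07), (-0.2, 0.5, 2.65)]
-90 [(-0.4, -0.7, -0.71), (-0.6, -0.2, -1.15), (-0.9, -0.4, -1.63), (-0.9, -0.2, -1.79), (-0.8, 0.1, -1.6), (-1.5, -0.1, -2.6)]
-60 [(-0.4, -0.7, -0.21), (-0.6, -0.2, -0.66), (-0.8, -0.3, -1.17), (-0.9, -0.1, -1.3), (-0.8, 0.0, -1.07), (-1.5, -0.1, -2.1)]
-30 [(-0.4, -0.7, 0.3), (-0.5, -0.2, -0.15), (-0.8, -0.3, -0.67), (-0.8, -0.1, -0.8), (-0.7, 0.0, -0.54), (-1.4, -0.1, -1.6)]
0 [(-0.4, -0.6, 0.79), (-0.5, -0.2, 0.37), (-0.7, -0.2, -0.2), (-0.7, -0.1, -0.29), (-0.7, 0.0, -0.02), (-1.3, -0.0, -1.09)]
30 [(-0.3, -0.6, 1.26), (-0.5, -0.1, 0.88), (-0.6, -0.2, 0.27), (-0.7, -0.1, 0.2), (-0.6, 0.0, 0.51), (-1.2, -0.0, -0.59)]
60 [(-0.2, -0.4, 1.62), (-0.5, -0.1, 1.4), (-0.5, -0.1, 0.74), (-0.6, -0.1, 0.7), (-0.6, 0.0, 1.04), (-1.1, 0.0, -0.09)]
90 [(-0.1, -0.3, 2.01), (-0.4, -0.1, 1.91), (-0.5, -0.0, 1.21), (-0.5, -0.0, 1.2), (-0.6, 0.0, 1.56), (-1.0, 0.0, 0.41)]
120 [(0.0, -0.2, 2.45), (-0.4, -0.1, 2.42), (-0.4, 0.0, 1.66), (-0.4, -0.0, 1.7), (-0.6, 0.0, 2.09), (-1.0, 0.0, 0.92)]
150 [(0.9, 0.8, 2.09), (1.1, 0.4, 2.47), (-0.3, 0.1, 2.13), (-0.4, 0.0, 2.2), (-0.5, 0.0, 2.62), (-0.9, 0.1, 1.42)]
```

```bash
python3 - <<'E'
from h import *
move_l([.27,.52,.38],v=.3)
movep([.45,-.05,.38],down(90))
movep([.505,-.139,.14],down(90)); st("above")
print(move_l([.505,-.139,.041],v=.12,force_limit=8)); st("down")
close_gripper(20); st("grip90")
open_jaws()
move_l([.505,-.139,.078],v=.15); movep([.505,-.139,.078],down(0)); print(move_l([.505,-.139,.041],v=.1,force_limit=8))
close_gripper(20); st("grip0"); 
a=snap("scene","s1");b=snap("top","t1")
up=lambda im,b:cv2.resize(cv2.cvtColor(im[b[1]:b[3],b[0]:b[2]],cv2.COLOR_RGB2BGR),(400,400),interpolation=cv2.INTER_CUBIC)
cv2.imwrite("pics/c2.png",np.hstack([up(a["color"],(170,150,290,270)),up(b["color"],(216,150,336,270))]))
E
```

```text
above t 4.03 tcp [ 0.5061 -0.1384  0.1409] F [ 0.4 -0.5  0.2] M [ 0.04  0.04 -0.01] w 0.0856 yaw 90.1
False
down t 5.0 tcp [ 0.5056 -0.1392  0.0417] F [-0.2  0.3  0.6] M [-0.01  0.01 -0.02] w 0.0856 yaw 90.0
grip90 t 5.58 tcp [ 0.5052 -0.1392  0.0412] F [-0.5 -0.4  2.2] M [ 0.02  0.02 -0.01] w 0.0252 yaw 90.0
False
grip0 t 8.82 tcp [ 0.5054 -0.139   0.0413] F [-0.6  0.   2. ] M [0.1  0.06 0.04] w 0.0256 yaw 0.0
```

View pics/c2.png

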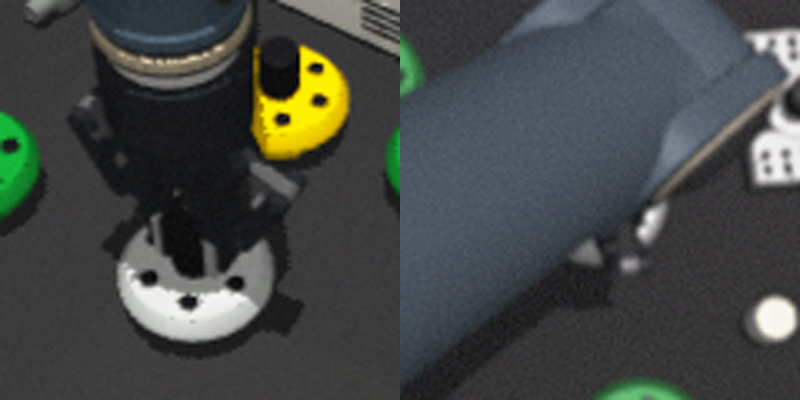

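```bash
python3 - <<'E'
from h import *
close_gripper(60); st()
p=get_obs()["tcp_pos"]
move_l([p[0],p[1],.185],v=.15); st("lift")
move_l([.44,.02,.2],v=.25); move_l([.5117,.173,.2],v=.25,orientation=down(-30)); st("over")
move_l([.5117,.173,.150],v=.1); sleep(.2); st("low")
a=snap("scene","s2")
cv2.imwrite("pics/c3.png",cv2.resize(cv2.cvtColor(a["color"][20:200,220:420],cv2.COLOR_RGB2BGR),(800,600),interpolation=cv2.INTER_CUBIC))
E
```

```text
t 9.14 tcp [ 0.5054 -0.139   0.0414] F [-0.6  0.4  5.3] M [0.27 0.05 0.02] w 0.0246 yaw 0.0
lift t 10.25 tcp [ 0.5047 -0.1386  0.1841] F [ 0.7  0.2 -3.8] M [-0.    0.04 -0.02] w 0.0243 yaw -0.0
over t 11.92 tcp [0.5116 0.1706 0.1997] F [-0.  -0.3 -2.9] M [-0.01 -0.01 -0.05] w 0.0245 yaw -30.1
low t 12.77 tcp [0.5122 0.1731 0.1506] F [-0.   0.9 -2.9] M [-0.03 -0.01  0.03] w 0.0244 yaw -30.0
```

View pics/c3.png

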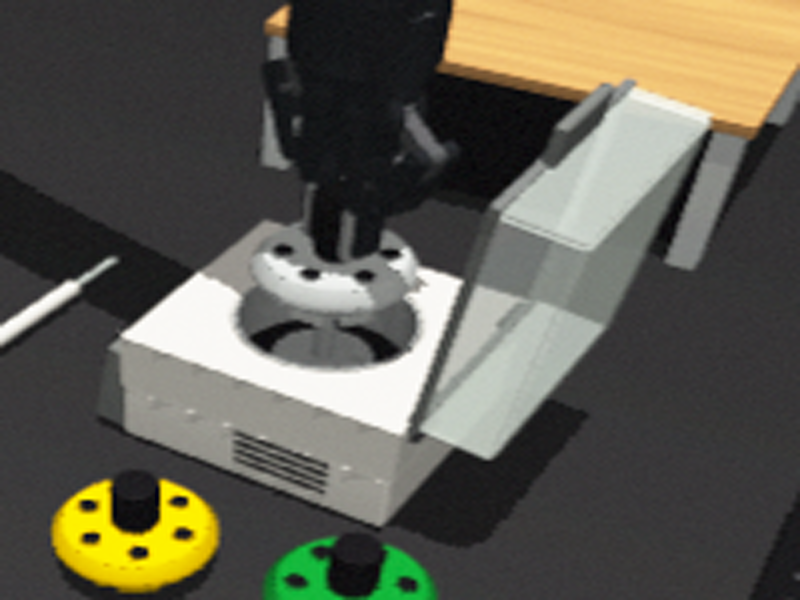

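The rotor hangs level over the bowl (crop (335,270)) with the shaft below it at (325,340). Next is a gentle guarded descent.

```bash
python3 - <<'E'
from h import *
r=move_l([.5117,.173,.112],v=.03,force_limit=5); st(f"a {r}")
if not r:
    r=move_l([.5117,.173,.104],v=.015,force_limit=5); st(f"b {r}")
sleep(.3); st()
E
```

```text
a False t 14.23 tcp [0.5119 0.173  0.1122] F [ 0.2 -0.1 -3.1] M [-0.01  0.03  0.04] w 0.0247 yaw -30.0
b True t 14.61 tcp [0.5118 0.1729 0.1081] F [-1.1 -0.5  4.1] M [ 0.01  0.18 -0.01] w 0.0244 yaw -30.0
 t 14.91 tcp [0.5118 0.1729 0.1081] F [-0.6  0.4  5. ] M [-0.01  0.21 -0.02] w 0.0244 yaw -30.0
```

```bash
python3 - <<'E'
from h import *
x,y=.5117,.173
for a in np.arange(-27.5,36,2.5):
    move_l([x,y,.1083],v=.02,orientation=down(a))
    r=move_l([x,y,.1045],v=.02,force_limit=6)
    o=get_obs(); f=np.abs(o["force"]).max()
    print(a,r,round(o["time_s"],2),o["tcp_pos"].round(4),o["force"].round(1),o["wrist_torque"].round(2))
    if not r or f>25 or o["time_s"]>34: break
E
```

```text
-27.5 True 15.37 [0.5119 0.1727 0.1079] [-3.1 -0.8  9.5] [0.12 0.59 0.04]
-25.0 True 15.82 [0.5119 0.1728 0.1078] [-3.6  0.6  9.9] [0.12 0.53 0.06]
-22.5 True 16.28 [0.5119 0.1727 0.1077] [-3.3  0.6  9.1] [0.08 0.5  0.02]
-20.0 True 16.74 [0.5119 0.1728 0.1075] [-4.1 -0.1  8.6] [ 0.08  0.46 -0.07]
-17.5 True 17.2 [0.5119 0.173  0.107 ] [-2.  -0.5  5.8] [ 0.14  0.19 -0.02]
-15.0 False 17.79 [0.5111 0.1735 0.1038] [ 0.   2.1 -3.7] [ 0.45 -0.03  0.11]
```

```bash
python3 - <<'E'
from h import *
x,y=.5117,.173
r=move_l([x,y,.097],v=.015,force_limit=7); st(f"home {r}")
E
```

```text
home True t 18.13 tcp [0.5118 0.1738 0.1014] F [-1.  -0.6  5.2] M [0.06 0.22 0.04] w 0.0241 yaw -15.0
```

```bash
python3 - <<'E'
from h import *
x,y=.5117,.1732
for a in(-13.5,-12.5):
    move_l([x,y,.1016],v=.02,orientation=down(a)); st("rot")
    r=move_l([x,y,.097],v=.015,force_limit=10); st(f"press {r}")
move_l([x,y,get_obs()["tcp_pos"][2]+.0003],v=.02)
open_jaws(); st("open")
move_l([x,y,.16],v=.15); move_l([.44,-.02,.3],v=.3); st()
a=snap("scene","s3");b=snap("top","t3")
up=lambda im,b,w:cv2.resize(cv2.cvtColor(im[b[1]:b[3],b[0]:b[2]],cv2.COLOR_RGB2BGR),(w,450),interpolation=cv2.INTER_CUBIC)
cv2.imwrite("pics/c4.png",np.hstack([up(a["color"],(250,40,400,190),400),up(b["color"],(45,110,185,285),400)]))
E
```

```text
rot t 18.4 tcp [0.5118 0.1732 0.1015] F [-0.   1.2 -1.8] M [ 0.38 -0.06  0.03] w 0.0247 yaw -13.5
press True t 18.61 tcp [0.5119 0.1734 0.1014] F [-1.2  0.8  5.9] M [0.02 0.27 0.05] w 0.0242 yaw -13.5
rot t 18.86 tcp [0.5117 0.173  0.1015] F [ 0.4 -0.1 -1.9] M [ 0.14  0.04 -0.  ] w 0.024 yaw -12.5
press True t 19.07 tcp [0.5118 0.173  0.1014] F [-0.9  0.2  5.3] M [-0.05  0.2   0.01] w 0.0241 yaw -12.5
open t 19.93 tcp [0.5117 0.1732 0.1017] F [-0.3 -0.6  0.3] M [ 0.01 -0.03  0.03] w 0.0855 yaw -12.5
 t 21.54 tcp [ 0.4395 -0.0193  0.2993] F [-0.7  0.6 -0.1] M [ 0. -0.  0.] w 0.0852 yaw -12.4
```

View pics/c4.png

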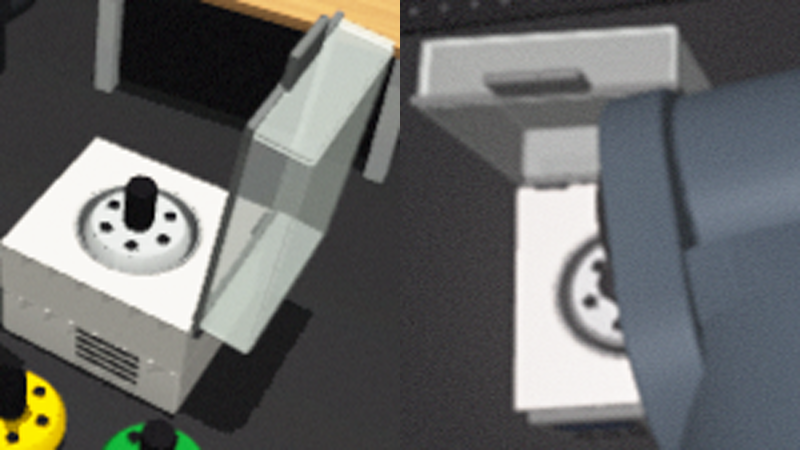

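Scene crop: the rotor sits level in the bowl (deck at (140,228)), its knob free. The lid is upright and its tab is at about (93,142) in the native top image. Next I check the rotor's height and the lid angle from the pixels, and plan the lid push on its outer face.

```bash
cat >> h.py <<'E'
CX=np.array([np.cos(np.radians(-4.6)),np.sin(np.radians(-4.6))]); SP=np.array([.5117,.1732]); HG=SP+.0875*CX
def lidp(th,r,n):
    xy=HG+CX*(-r*np.cos(th)+n*np.sin(th)); return np.array([*xy,.094+r*np.sin(th)+n*np.cos(th)])
E
python3 - <<'E'
from h import *
s=dict(np.load("pics/s3.npz")); t=dict(np.load("pics/t3.npz"))
c=s["color"][40+55:40+85,290:315]; g=cv2.cvtColor(c,cv2.COLOR_RGB2GRAY); ys,xs=np.nonzero(g<60); print("knob px top row",ys.min()+95,"cols",xs.min()+290,xs.max()+290)
for z in(.130,.137): print(z,"pred back-top edge of knob",min((proj(s,[*(SP+.013*np.array([np.cos(k),np.sin(k)])),z]).round(1).tolist() for k in np.arange(0,6.28,.1)),key=lambda q:q[1]))
for th in np.arange(1.5,1.86,.05): print(round(th,2),"tab t",proj(t,lidp(th,.179,.006)).round(1),"s",proj(s,lidp(th,.179,.006)).round(1))
print("tab meas t",(93,141.9),"s",(250+307*150/400,40+50*150/450))
for a in(85.4,-94.6):
  print(a,[None if q is None else q.round(2).tolist() for q in(solve_ik(p,down(a)) for p in([.6,.16,.42],lidp(1.75,.15,.08)+[0,0,.17],lidp(1.75,.15,.08),lidp(0,.15,.05)))])
E
```

```text
knob px top row 99 cols 290 314
0.13 pred back-top edge of knob [302.2, 97.4]
0.137 pred back-top edge of knob [303.0, 94.8]
1.5 tab t [ 92.2 157.9] s [348.3  50.7]
1.55 tab t [ 92.3 152.6] s [352.8  52.1]
1.6 tab t [ 92.4 147.4] s [357.4  53.7]
1.65 tab t [ 92.6 142.4] s [361.9  55.5]
1.7 tab t [ 93.  137.6] s [366.4  57.6]
1.75 tab t [ 93.4 132.9] s [370.8  59.9]
1.8 tab t [ 93.9 128.4] s [375.1  62.4]
1.85 tab t [ 94.5 124.1] s [379.3  65.1]
tab meas t (93, 141.9) s (365.125, 56.66666666666667)
85.4 [[-0.95, 0.36, 0.89, 1.42, -0.28, 1.5, 1.42], [-0.66, 0.53, 0.67, 1.18, -0.32, 1.53, 1.44], [-0.62, 0.59, 0.54, 1.44, -0.32, 1.2, 1.46], [-1.15, 0.34, 0.84, 2.1, -0.34, 0.83, 1.39]]
-94.6 [[-1.12, 0.49, 1.26, 1.43, -0.46, 1.55, -1.55], [-0.85, 0.66, 1.11, 1.19, -0.58, 1.61, -1.51], [-0.89, 0.78, 1.11, 1.45, -0.7, 1.34, -1.39], [-1.36, 0.48, 1.17, 2.11, -0.57, 0.91, -1.51]]
```

Knob row 99 fits the seated prediction (97.4) rather than the unseated one (94.8). Lid angle is about 1.66 rad in both views. Now I push the lid.

```bash
python3 - <<'E'
from h import *
close_gripper(20)
move_l([.44,0,.43],v=.3); q=lidp(1.66,.148,.088)
movep([q[0],q[1],.43],down(85.4)); st("behind")
r=move_l(q,v=.12,force_limit=6); st(f"down {r}")
if not r:
    w=.011
    for th in np.append(np.arange(1.6,.2,-.12),[.2,.12]):
        r=move_l(lidp(th,.148,.050+w*np.sin(th)),v=.08,force_limit=15)
        st(f"{th:.2f} {r}")
        if r: break
    snap("scene","s4")
    cv2.imwrite("pics/c5.png",cv2.resize(cv2.imread("pics/s4.png")[0:200,200:460],(780,600),interpolation=cv2.INTER_CUBIC))
E
```

```text
behind t 24.78 tcp [0.6992 0.1577 0.4303] F [-0.1 -0.3  0. ] M [-0.02  0.04  0.01] w 0.0001 yaw 85.3
down False t 26.57 tcp [0.6999 0.158  0.2344] F [ 0.4 -0.7 -0. ] M [-0.03  0.02  0.03] w 0.0001 yaw 85.4
1.60 False t 27.17 tcp [0.6636 0.1614 0.2402] F [-0.2  0.3 -0.2] M [-0.03 -0.03 -0.01] w -0.0002 yaw 85.4
1.48 False t 27.56 tcp [0.6454 0.1626 0.2472] F [ 0.3  0.2 -0.1] M [-0.04  0.05  0.03] w -0.0002 yaw 85.4
1.36 False t 27.95 tcp [0.6268 0.1641 0.2516] F [-0.1 -0.8  1. ] M [-0.03  0.04 -0.04] w -0.0001 yaw 85.4
1.24 False t 28.34 tcp [0.6077 0.1657 0.2537] F [0.5 0.5 0.7] M [ 0.02 -0.01  0.06] w -0.0002 yaw 85.4
1.12 False t 28.73 tcp [0.5882 0.1672 0.2534] F [ 0.6 -0.2  0.2] M [ 0.01 -0.06 -0.01] w 0.0 yaw 85.4
1.00 False t 29.13 tcp [0.5687 0.1688 0.2506] F [ 0.   0.4 -0.3] M [ 0.04 -0.03 -0.01] w 0.0001 yaw 85.4
0.88 False t 29.53 tcp [0.5497 0.1703 0.2453] F [-0.3  0.3 -1.2] M [-0.    0.02  0.01] w -0.0 yaw 85.4
0.76 False t 29.93 tcp [0.5314 0.1718 0.2377] F [-0.1  0.8 -0.5] M [-0.04  0.06 -0.03] w -0.0002 yaw 85.4
0.64 False t 30.33 tcp [0.5141 0.1731 0.2277] F [ 0.3 -0.4 -1.1] M [0.03 0.01 0.01] w -0.0001 yaw 85.4
0.52 False t 30.73 tcp [0.4983 0.1744 0.2156] F [-0.5  0.2  1. ] M [ 0.04 -0.02 -0.04] w -0.0004 yaw 85.4
0.40 False t 31.13 tcp [0.4839 0.1755 0.2015] F [0.2 0.2 0. ] M [-0.02  0.01 -0.01] w 0.0002 yaw 85.4
0.28 False t 31.53 tcp [0.4714 0.1764 0.1856] F [ 0.4  0.5 -0.1] M [ 0.   -0.02  0.08] w -0.0002 yaw 85.4
0.20 False t 31.85 tcp [0.4642 0.1769 0.1742] F [ 0.  -0.4  0. ] M [-0.01  0.   -0.01] w -0.0002 yaw 85.4
0.12 False t 32.17 tcp [0.4583 0.1774 0.1624] F [ 0.4 -0.6 -0.7] M [ 0.02 -0.05  0.01] w 0.0 yaw 85.4
```

View pics/c5.png

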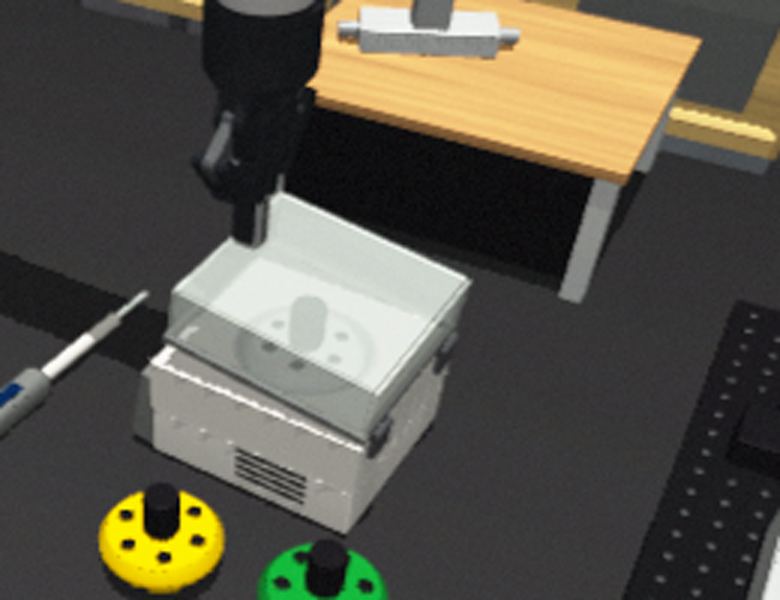

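The lid is nearly shut, with a gap at its free edge near (165,340) and the finger on it at (255,240). Next: press gently to the stop.

```bash
python3 - <<'E'
from h import *
p=lidp(0,.148,.05); 
r=move_l([p[0],p[1],.150],v=.06,force_limit=15); st(f"{r}")
r=move_l([p[0],p[1],.137],v=.02,force_limit=12); st(f"press {r}")
move_l([p[0],p[1],.26],v=.2); move_l([.42,-.02,.36],v=.3); st("away")
a=snap("scene","s5");snap("top","t5")
up=lambda f,b,w:cv2.resize(cv2.imread(f)[b[1]:b[3],b[0]:b[2]],(w,450),interpolation=cv2.INTER_CUBIC)
cv2.imwrite("pics/c6.png",np.hstack([up("pics/s5.png",(230,50,380,190),450),up("pics/s5.png",(100,150,400,384),350)]))
E
```

```text
False t 32.61 tcp [0.4509 0.178  0.1496] F [0.7 0.9 0.6] M [0.04 0.01 0.05] w -0.0002 yaw 85.4
press True t 33.04 tcp [0.4516 0.1782 0.144 ] F [-2.  -0.6  9.1] M [-0.12  0.46  0.05] w -0.0001 yaw 85.4
away t 34.67 tcp [ 0.4194 -0.0189  0.359 ] F [ 0.7  0.5 -0.6] M [ 0.04 -0.05  0.01] w 0.0003 yaw 85.5
```

View pics/c6.png

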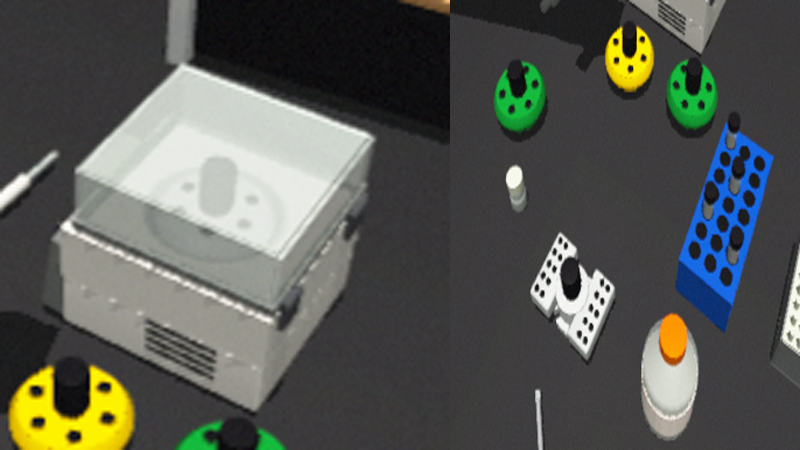

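The lid is flat on the rim, the rotor is seated inside at (215,190), and the bench objects look as they did at the start.

```bash
python3 -c "
from h import *
hand_in(); st()"
```

```text
the job is handed in; nothing more can be done
the job is handed in; nothing more can be done
```

The silver six-place rotor is seated on the centrifuge spindle, the lid is shut, and I handed the job in at about 35 s of the 72 s allowed.

- **Rotor:** I centred it with two light squeezes at right angles, lifted it, and lowered it until it met the pin (tool at z = 0.1081). I then turned it in 2.5° steps, lifting slightly between presses, with at most about 10 N on the wrist. It dropped in after about 15° of turning. It stopped at z = 0.1014, which is 6.7 mm lower against the 7 mm expected. Two more light presses gave the same height.
- **Height check by camera:** before the lid went down, the top of the knob was at image row 99. The prediction was 97.4 for fully home and 94.8 for still on the pin, so it fits home, though 1.6 pixels off.
- **Lid:** I pushed it over from behind its outer face and pressed it to a firm stop at z = 0.144, exactly its expected shut height, with about 9 N. The last picture shows it flat on the rim.
- **Other objects:** the winged rotor, tube rack, vial, bottle and the coloured rotors look unmoved in that picture. I judged this by eye and did not measure it.

The two cameras disagreed by about 4 mm in x at the spindle. I used their mean, and the rotor went over the shaft without contact.

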